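# Tap the wedge home in the arbor clamp

### The arm

A 6-joint arm with a two-finger parallel gripper is mounted at the origin on the work surface. World frame = base frame: x ahead of the robot, y to its left, z up, the work surface at z = 0. Lengths are in mm, angles in rad, forces in N, time in s.
With the tool pointing down it reaches from about 350 to 975 mm from the base axis. Payload 7.1 kg.
Tool frame: the origin (TCP) lies on the front face of the gripper's body, between the roots of the fingers; the fingertips stand 80 mm ahead of it and the grasp point (between the pads) lies 61 mm ahead of it (env.tips_ahead is the distance from the TCP to the fingertips, in mm); z points along the fingers, y is the direction in which the jaws open and shut (so a half turn about z gives the same grasp; the last joint's range is limited). The gripper opens to 88 mm and grips with 3 to 60 N. Pads are 20 mm wide; open, the fingers measure 115 mm over their backs; the gripper's body (75 mm by 178 mm) begins 61 mm behind the grasp point.
Start: joints at [-1.233, 0.423, 1.63, -0, 1.089, -0.019], TCP at [218.315, -585.614, 302.675] pointing down, gripper open.
Joint ranges: [-3, 3], [-0.9, 2.11], [0.09, 2.58], [-1.31, 4.45], [0.11, 2.69], [-2.54, 2.54]. Speed limits (rad/s): [2.39, 2.39, 3.01, 3.14, 3.14, 3.14].

### API

Orientations are given as a unit quaternion [x, y, z, w].
In Python, from station import env, set_gripper, viewer, workorder gives the robot as it stands. Calls block until the motion is done:
- env.reach(position, orientation): joint-space move of the TCP to a pose.
- env.move_l(position, rot=None, rate=150, f_stop=None): straight line of the TCP; rot=None keeps the orientation; rate is the mean speed in mm/s. With f_stop (N) it stops when the force on the tool has changed by that much, and returns True; else False.
- env.move_joints(angles): joint-space move.
- set_gripper(opening): finger opening in mm; the grip force is fixed at half the most; returns when the fingers have stopped.
- env.hold(seconds).
- env.ik(position, orientation): joint angles nearest the present ones, or None.
- env.read_state(): the state.
- viewer.camera(name): name is "side" or "top"; returns the picture (420x560x3 uint8, blue, green, red); there is no depth.
- viewer.camera_params(name): a dict with "fx", "fy", "cx", "cy" (pixels), "pose" (4x4, takes a point from camera to world coordinates). Camera axes: x right, y up, looking along -z (the intrinsics and any distortion apply to the point x, -y, -z); pixel columns grow to the right and rows downward; lengths in mm; the calibration is good to about 2 mm. A picture is of the moment at which its call begins. camera_params takes no time and is no camera call.
A pose or a line that the arm cannot do raises env.IKError and nothing moves.
- workorder.sign_off(): hands the job in, once; it reports no verdict.
The state is a dict: "time_s": time; "qpos": joint angles; "dq": joint speeds; "tau": joint torques, N m; "tool_pos": TCP position; "orientation": TCP orientation; "force": force on the tool from outside, world axes, zero at the start; "wrist_torque": the same for the moment, N m; "width": finger opening in mm.
Only numpy, scipy, OpenCV 4.12 (cv2) and the standard library are available. Lean on these libraries where they do the work, as an engineer would, in place of code of your own. Each camera call takes 0.05 s, during which the arm holds its last target.

### The job

Take the brass-footed tapping bar by its handle and tap the yellow wedge down into its slot in several separate light taps, lifting the bar clear between taps, until the jaw is hard up against the arbor and a last firm tap of about 25 N no longer moves the wedge. Use only the bar on the wedge and never push on it harder than 35 N. Then stand the bar upright back on its rubber pad, let go, and leave the cutter, collar and sleeve where they are.

Things in the scene. Friction and masses are not known exactly. Their poses are not given: they have to be found in the camera images.
- slot (a point): Wedge clamp, a blue-grey cast fixture fixed to the bench, base 90 x 165 mm. This point: the slot, 70 mm above the bench, level with the tops of gib and jaw. y points from the steel gib (back of the slot) to the sliding jaw and the arbor; z up. The gib is set by hand a little differently each time, so the wedge's final depth cannot be known beforehand: it differs by 15 mm.
- jaw (a joint): Travel of the sliding jaw towards the arbor, m: 0 fully open, 0 to 0.001 at the start, 0.004 hard against the arbor. Only the wedge moves it; friction holds it. The wedge goes down 1 to 22 mm before it meets the jaw; from there its taper of 1 in 5 moves the jaw 1 mm for each 5 mm.
- wedge_head (a point): Centre of the steel striking face (30 x 25 mm) on top of the yellow wedge, 80 mm tall, 0.25 kg, upright, point down, started in the slot on a friction lifter; z up, y as the fixture's. The head is 130 mm above the bench at first, 92 to 111 mm when home. A push of 3 N moves it at first, 6 to 18 N once on the jaw; at home it stops and the force rises steeply. It stays put when the bar is lifted.
- bar_centre (a point): Centre, half-way up, of the tapping bar, 110 mm tall, 0.38 kg: a solid brass foot 34 mm in diameter and 26 mm high (its flat underside, 55 mm below this point, strikes the wedge), above it a round steel handle 22 mm in diameter and 84 mm long. It stands upright, foot down, on the rubber pad. z is the bar's axis, up.
- bar_tip (a point): Centre of the flat underside of the tapping bar's foot, 55 mm below its centre.
- pad_top (a point): Centre of the top of the round black rubber pad, 90 mm in diameter, 4 mm thick, fixed to the bench, where the tapping bar stands.
- cutter_c (a point): Bystander: centre of a steel slotting cutter lying flat, 70 mm in diameter, 10 mm high.
- collar_c (a point): Bystander: centre of a dark steel spacing collar, 48 mm in diameter, 26 mm high, hole upright.
- sleeve_c (a point): Bystander: centre of a steel taper sleeve standing upright, foot 40 mm in diameter, 64 mm high.
- arbor (a point): Steel milling arbor lying in the clamp along the fixture's x, on its axis, 40 mm above the bench and 66 mm along y from the slot; 160 mm long, shank 36 mm in diameter, a cutter on its end reaching 77 mm above the bench. Fixed; the jaw closes against it.
There are look-alikes about, which are no part of the job. Leave any blue look-alike of the part that bears bar_centre alone. Several things look just like the part that bears slot: the one meant starts farthest to the robot's left.

How it is judged:
By the outcome, as a careful person would: the job done as asked, in the order asked, and still so for the second after the job is handed in, with the robot touching nothing.
It also fails if it takes over 54 s, if anything falls off the work surface, if the arm or the gripper's body presses on something with over 40 N, if the wrist force passes 120 N, or if a joint passes its speed limit or range.

## Working session

There is one attempt and no reset: what is moved stays moved. The work goes in short steps, each a Python script; the robot and the scene stay as the last script left them, time stands still between calls to the robot, and variables do not carry over. Pictures are saved under pics/ and viewed, and the job is handed in when it is done.

```bash
ls; mkdir -p pics; python3 - <<'E'
from station import env, set_gripper, viewer, workorder
import cv2,numpy as np
np.set_printoptions(suppress=True,precision=4)
for n in("top","side"):
    cv2.imwrite(f"pics/{n}0.png",viewer.camera(n)); print(n,viewer.camera_params(n))
s=env.read_state();print(s)
E
```

```text
pics
top {'fx': 469.8780078544645, 'fy': 469.8780078544645, 'cx': 281.98174078189055, 'cy': 210.44429827296602, 'pose': array([[  -0.0207,    0.9863,   -0.1635,  341.0404],
       [  -0.9998,   -0.02  ,    0.0057,  -42.8088],
       [   0.0024,    0.1636,    0.9865, 1221.7857],
       [   0.    ,    0.    ,    0.    ,    1.    ]])}
side {'fx': 509.9970354743573, 'fy': 509.9970354743573, 'cx': 275.0322232988893, 'cy': 207.5768899917276, 'pose': array([[  -0.6905,    0.4383,   -0.5754, -122.4468],
       [  -0.7233,   -0.4193,    0.5486,  569.4312],
       [  -0.0008,    0.795 ,    0.6066,  786.6862],
       [   0.    ,    0.    ,    0.    ,    1.    ]])}
{'time_s': 0.1, 'qpos': array([-1.233 ,  0.4237,  1.6306, -0.    ,  1.0886, -0.019 ]), 'dq': array([-0.0004, -0.0027, -0.0018,  0.0008,  0.0013, -0.0006]), 'tau': array([ -0.0003, -54.5613, -27.4323,   0.0645,   0.0188,  -0.0001]), 'tool_pos': array([ 218.193 , -585.2432,  301.9998]), 'orientation': array([ 0.9841,  0.1775, -0.0001, -0.0007]), 'force': array([-0.9583,  0.9551, -0.5991]), 'wrist_torque': array([0.0031, 0.0411, 0.0416]), 'width': 87.47215510985474}
```

View pics/top0.png

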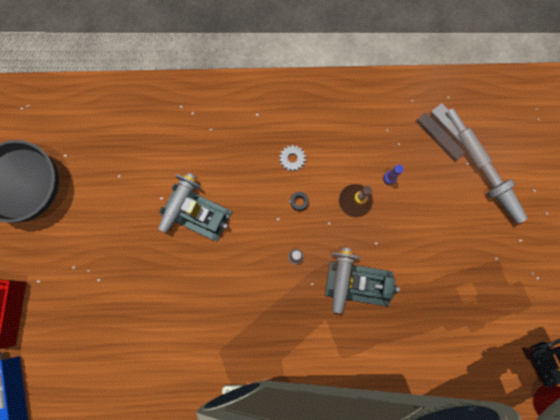

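View pics/side0.png

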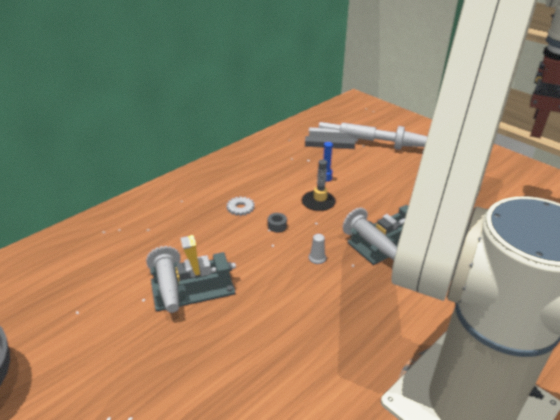

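Top view: candidate clamps are at about (198,210) and (360,285), with image left = robot's left (+y). I choose (198,210), which also holds the tall yellow wedge. Candidate bars are the brass-footed one on the black pad at (360,198) and the blue look-alike at (393,175). I choose (360,198). Next, close crops.

```bash
python3 - <<'E'
import cv2,numpy as np
t=cv2.imread("pics/top0.png");s=cv2.imread("pics/side0.png")
f=lambda im,x,y,w,h:cv2.resize(im[y:y+h,x:x+w],(400,300),interpolation=cv2.INTER_CUBIC)
cv2.imwrite("pics/crop0.png",np.vstack([np.hstack([f(t,150,165,100,75),f(t,320,160,100,75)]),np.hstack([f(s,140,225,120,90),f(s,285,135,100,75)])]))
E
```

```text
(no output)
```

View pics/crop0.png

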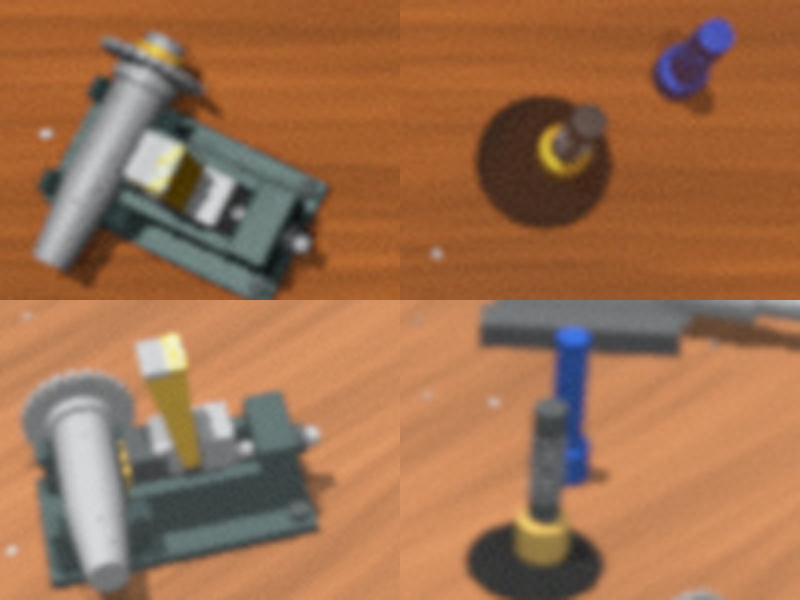

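```bash
cat > h.py <<'E'
import cv2,numpy as np
from station import env, set_gripper, viewer, workorder
np.set_printoptions(suppress=True,precision=2)
def ray(n,u,v):
    p=viewer.camera_params(n);d=np.array([(u-p['cx'])/p['fx'],-(v-p['cy'])/p['fy'],-1.]);T=np.array(p['pose'])
    return T[:3,3],T[:3,:3]@d
def plane(n,u,v,z):
    o,d=ray(n,u,v);return o+d*(z-o[2])/d[2]
def tri(a,b):
    o1,d1=ray("top",*a);o2,d2=ray("side",*b)
    t=np.linalg.lstsq(np.c_[d1,-d2],o2-o1,rcond=None)[0];p,q=o1+t[0]*d1,o2+t[1]*d2
    return (p+q)/2,np.linalg.norm(p-q)
E
python3 - <<'E'
from h import *
t=cv2.imread("pics/top0.png");s=cv2.imread("pics/side0.png")
f=lambda im,x,y,w,h:cv2.resize(im[y:y+h,x:x+w],(400,300),interpolation=cv2.INTER_NEAREST)
cv2.imwrite("pics/crop1.png",np.vstack([np.hstack([f(t,175,190,40,30),f(t,350,180,40,30)]),np.hstack([f(s,170,225,40,30),f(s,300,155,80,60)])]))
# pad
for n,im in(("top",t),("side",s)):
    g=im.max(2); roi=np.zeros_like(g)
    if n=="top": roi[170:225,330:385]=1
    else: roi[180:215,295:345]=1
    for nm,m in (("pad",(im[...,2]<80)&(roi>0)),("brass",(im[...,2]>120)&(im[...,1]>90)&(im[...,0]<90)&(roi>0))):
        c,_=cv2.findContours(m.astype(np.uint8),0,2);c=max(c,key=cv2.contourArea)
        print(n,nm,cv2.fitEllipse(cv2.convexHull(c)),cv2.boundingRect(c))
E
```

```text
top pad ((355.3621520996094, 200.16500854492188), (30.551708221435547, 31.814334869384766), 132.38446044921875) (340, 185, 32, 31)
top brass ((357.47271728515625, 183.85443115234375), (36.64210510253906, 66.98796081542969), 98.72565460205078) (330, 170, 55, 31)
side pad ((318.2583312988281, 200.44296264648438), (18.41162109375, 31.473012924194336), 93.11775970458984) (303, 192, 32, 18)
side brass ((321.9019470214844, 198.1890106201172), (27.440107345581055, 45.879634857177734), 72.29273223876953) (300, 185, 45, 30)
```

View pics/crop1.png

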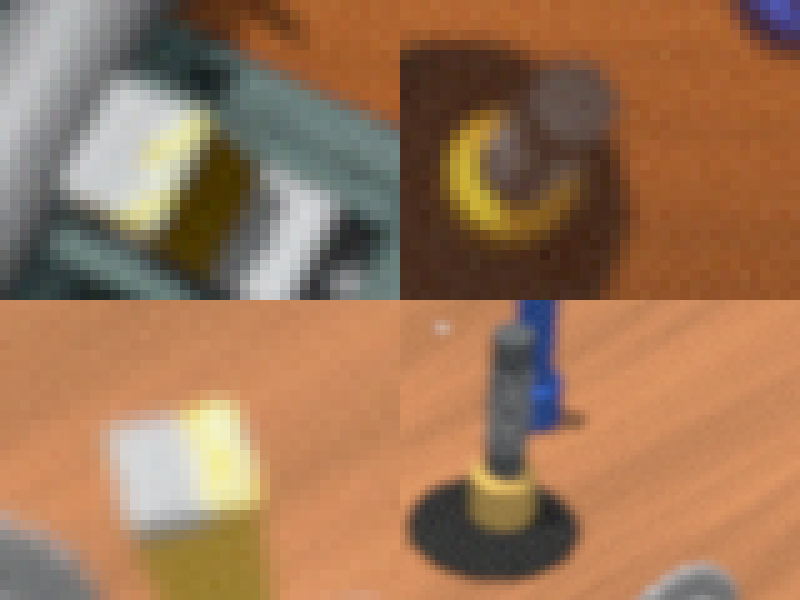

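```bash
python3 - <<'E'
from h import *
print("head top-plane",plane("top",188.4,205,130),"side",plane("side",187.9,241,130),tri((188.4,205),(187.9,241)))
print("bartop",plane("top",366.7,190,114),plane("side",322.7,161.5,114),tri((366.7,190),(322.7,161.5)))
print("foot",plane("top",360.5,196.7,30))
print("pad",plane("top",355.4,200.2,4),plane("side",318.3,200.4,4))
print("blue base", plane("top",390,180,5))
from scipy.spatial.transform import Rotation as R
s=env.read_state();print(R.from_quat(s['orientation']).as_matrix())
p=tri((366.7,190),(322.7,161.5))[0]
b=plane("top",390,180,5)[:2]-p[:2];print(b)
for a in np.linspace(-np.pi/2,np.pi/2,9):
    q=(R.from_euler('z',a)*R.from_quat([1,0,0,0])).as_quat()
    j=env.ik([p[0],p[1],117],q);k=env.ik(list(plane("top",188.4,205,130)[:2])+[230],q);print(a,j,k)
E
```

```text
head top-plane [539.44 171.27 130.  ] side [540.38 172.97 130.  ] (array([540.21, 172.08, 129.33]), np.float64(1.8206118630799901))
bartop [ 570.36 -254.25  114.  ] [ 569.96 -253.33  114.  ] (array([ 570.62, -254.31,  113.25]), np.float64(0.25888509810040505))
foot [ 570.41 -253.37   30.  ]
pad [ 566.29 -244.06    4.  ] [ 565.03 -240.14    4.  ]
blue base [ 618.77 -338.29    5.  ]
[[ 0.94  0.35 -0.  ]
 [ 0.35 -0.94  0.  ]
 [ 0.   -0.   -1.  ]]
[ 48.15 -83.98]
-1.5707963267948966 None None
-1.1780972450961724 [-0.44  0.67  1.72 -0.    0.75  2.31] None
-0.7853981633974483 [-0.44  0.67  1.72 -0.    0.75  1.92] None
-0.39269908169872414 [-0.44  0.67  1.72 -0.    0.75  1.53] [ 0.29  0.43  1.81 -0.    0.89  2.25]
0.0 [-0.44  0.67  1.72 -0.    0.75  1.13] [ 0.29  0.43  1.81 -0.    0.89  1.86]
0.39269908169872414 [-0.44  0.67  1.72 -0.    0.75  0.74] [ 0.29  0.43  1.81 -0.    0.89  1.46]
0.7853981633974483 [-0.44  0.67  1.72 -0.    0.75  0.35] [ 0.29  0.43  1.81 -0.    0.89  1.07]
1.1780972450961724 [-0.44  0.67  1.72 -0.    0.75 -0.05] [ 0.29  0.43  1.81 -0.    0.89  0.68]
1.5707963267948966 [-0.44  0.67  1.72 -0.    0.75 -0.44] [ 0.29  0.43  1.81 -0.    0.89  0.29]
```

```bash
python3 - <<'E'
from h import *
from scipy.spatial.transform import Rotation as R
Q=(R.from_euler('z',np.pi/2)*R.from_quat([1,0,0,0])).as_quat()
x,y=570.3,-254
env.reach([x,y,220],Q)
print(env.read_state()['time_s'],env.read_state()['tool_pos'])
print(env.move_l([x,y,118],rate=120,f_stop=8))
s=env.read_state();print(s['time_s'],s['tool_pos'],s['force'])
set_gripper(15)
s=env.read_state();print(s['time_s'],s['tool_pos'],s['force'],s['width'])
env.move_l([x,y,160],rate=100)
s=env.read_state();print(s['time_s'],s['tool_pos'],s['force'],s['width'])
cv2.imwrite("pics/top1.png",viewer.camera("top"));cv2.imwrite("pics/side1.png",viewer.camera("side"))
E
```

```text
1.8833 [ 570.   -254.98  220.23]
False
2.8833 [ 570.76 -254.24  118.64] [0.53 0.32 1.44]
3.9083 [ 570.47 -254.08  118.08] [ 0.11  0.75 -0.11] 21.627320669404956
4.475 [ 570.16 -253.94  160.17] [-0.45  0.18 -3.55] 21.729342746933213
```

View pics/side1.png

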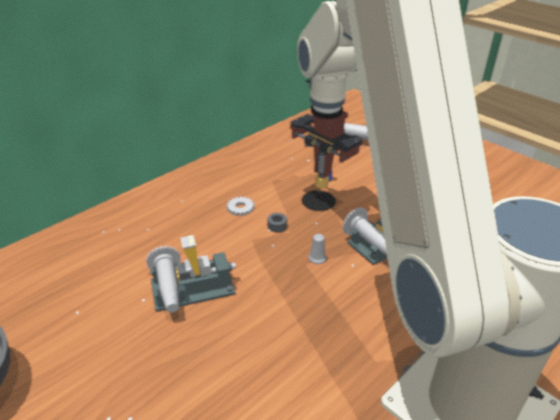

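The side view shows the brass foot lifted off the pad, at about (321,185), and upright in the gripper; the wrist reads the bar's weight. I'll move over the wedge and make the first light tap.

```bash
cat >> h.py <<'E'
from scipy.spatial.transform import Rotation as R
Q=(R.from_euler('z',np.pi/2)*R.from_quat([1,0,0,0])).as_quat()
WX,WY=540,172
def st(l=''):
    s=env.read_state();print(l,round(s['time_s'],2),s['tool_pos'],s['force'],round(s['width'],2));return s
E
python3 - <<'E'
from h import *
env.reach([570,-254,280],Q)
env.reach([WX,WY,275],Q); st('above')
cv2.imwrite("pics/top2.png",viewer.camera("top"));cv2.imwrite("pics/side2.png",viewer.camera("side"))
env.move_l([WX,WY,252],rate=80); st('near')
print(env.move_l([WX,WY,240],rate=15,f_stop=2.5)); st('contact')
E
python3 -c "
import cv2,numpy as np
t=cv2.imread('pics/top2.png');s=cv2.imread('pics/side2.png')
cv2.imwrite('pics/c2.png',np.hstack([cv2.resize(t[120:270,100:300],(400,300)),cv2.resize(s[150:300,100:300],(400,300))]))"
```

```text
above 6.7 [540.35 171.19 274.77] [ 0.51  0.77 -3.56] 21.62
near 7.23 [539.77 171.74 251.32] [ 0.76 -0.96 -2.55] 21.46
True
contact 7.83 [539.53 171.69 242.7 ] [ 0.75 -1.17 -0.94] 21.87
```

View pics/c2.png

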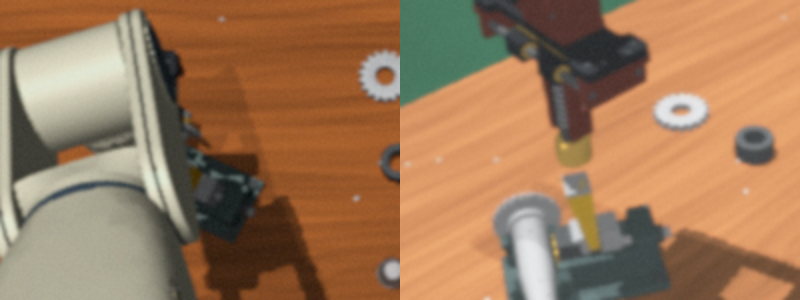

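```bash
cat >> h.py <<'E'
def tap(start,target,f,rate=25,up=8):
    env.move_l([WX,WY,start],rate=60)
    s0=env.read_state()
    r=env.move_l([WX,WY,target],rate=rate,f_stop=f)
    s=env.read_state()
    env.move_l([WX,WY,s['tool_pos'][2]+up],rate=60)
    s1=env.read_state()
    print(f"t={s1['time_s']:.2f} stop={r} z={s['tool_pos'][2]:.2f} push={s['force'][2]-s0['force'][2]:.1f} Fxy={s['force'][:2]-s0['force'][:2]} free={s1['force'][2]:.1f}")
    return r,s['tool_pos'][2]
E
python3 - <<'E'
from h import *
env.move_l([WX,WY,252],rate=60)
r,z=tap(247,236,16)
r,z=tap(z+4,z-6,16)
E
```

```text
t=9.25 stop=False z=235.71 push=0.0 Fxy=[-0.31  0.3 ] free=-3.4
t=10.33 stop=False z=229.47 push=1.2 Fxy=[-0.8  -0.61] free=-3.7
```

The push reads about 0 N over 13 mm, so I'll check whether the wedge is really moving.

```bash
python3 - <<'E'
from h import *
s=viewer.camera("side");st()
cv2.imwrite('pics/c3.png',cv2.resize(s[200:320,120:280],(800,600),interpolation=cv2.INTER_CUBIC))
E
```

```text
10.38 [540.11 172.13 237.74] [-0.22  0.16 -3.23] 21.49
```

View pics/c3.png

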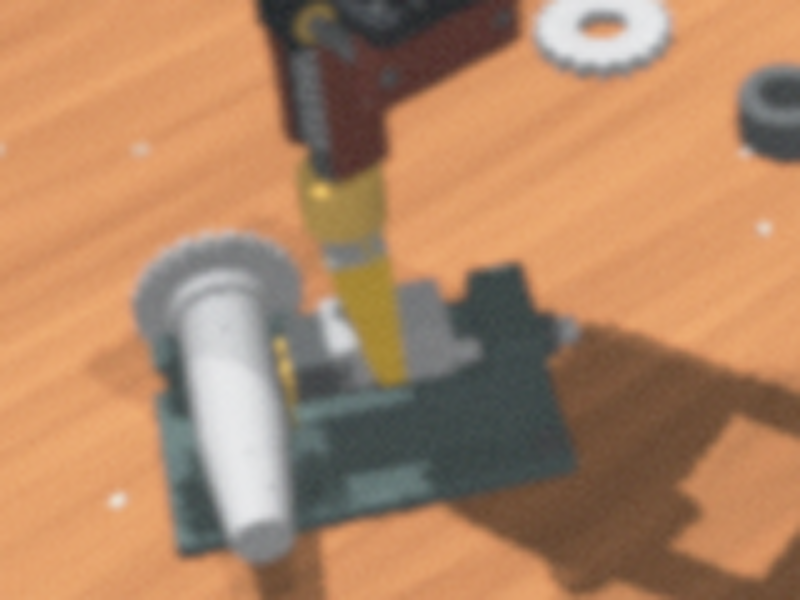

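```bash
python3 - <<'E'
from h import *
c=lambda x,y:(120+x/5,200+y/5)
print("head",plane("side",*c(352,248),115.5))
print("foot bottom",plane("side",*c(344,218),123.7))
E
```

```text
head [530.73 175.83 115.5 ]
foot bottom [539.19 172.48 123.7 ]
```

```bash
python3 - <<'E'
from h import *
z=229.5
for i in range(4):
    r,z=tap(z+4,z-5,20,rate=20)
    if r: break
E
```

```text
t=11.52 stop=False z=224.54 push=4.0 Fxy=[ 1.57 -1.04] free=-2.9
t=12.65 stop=False z=219.72 push=4.7 Fxy=[ 1.56 -1.33] free=-3.1
t=13.79 stop=False z=214.99 push=5.5 Fxy=[0.2  0.38] free=-4.7
t=14.77 stop=True z=212.01 push=8.8 Fxy=[-0.35 -0.18] free=-3.6
```

```bash
python3 - <<'E'
from h import *
z=212
r,z=tap(z+3,z-5,20,rate=10)
r,z=tap(z+3,z-5,22,rate=10)
E
```

```text
t=15.82 stop=True z=212.01 push=9.3 Fxy=[-0.68 -0.86] free=-3.2
t=16.88 stop=True z=211.98 push=8.8 Fxy=[-2.15 -1.24] free=-2.9
```

```bash
python3 - <<'E'
from h import *
env.move_l([WX,WY,214.5],rate=60); s0=env.read_state()
for i in range(14):
    t=213-0.4*i
    r=env.move_l([WX,WY,t],rate=8,f_stop=12)
    s=env.read_state(); p=s['force'][2]-s0['force'][2]
    print(round(t,1),r,round(s['tool_pos'][2],2),round(p,1),round(s['time_s'],2))
    if p>23.5 : break
env.move_l([WX,WY,220],rate=60); st()
cv2.imwrite('pics/side4.png',viewer.camera("side"))
E
python3 -c "
import cv2
cv2.imwrite('pics/c4.png',cv2.resize(cv2.imread('pics/side4.png')[200:320,120:280],(800,600),interpolation=cv2.INTER_CUBIC))"
```

```text
213.0 False 212.92 0.5 17.46
212.6 False 212.64 0.9 17.71
212.2 False 212.19 -0.1 17.96
211.8 False 212.07 4.1 18.21
211.4 False 212.0 8.4 18.46
211.0 False 212.0 13.5 18.71
210.6 False 211.98 16.0 18.96
210.2 False 211.97 19.5 19.21
209.8 False 211.9 23.2 19.46
209.4 False 211.86 25.6 19.71
 20.03 [540.2  172.03 220.05] [-0.79  1.76 -4.25] 21.55
```

View pics/c4.png

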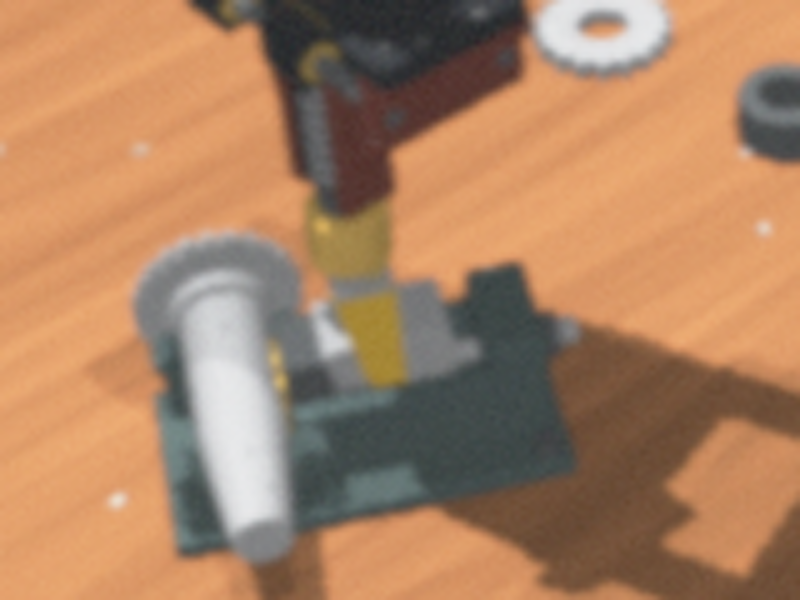

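The slow firm press reached 25.6 N with the head still at z≈212 (0.1 mm creep). The picture shows the wedge deep, with its head at about (192,256), and the jaw gap at (175,275) reduced. The wedge is home, so I'll return the bar.

```bash
python3 - <<'E'
from h import *
env.move_l([WX,WY,280],rate=150)
X,Y=567.5,-248
env.reach([X,Y,280],Q); 
cv2.imwrite('pics/side5.png',viewer.camera("side"));cv2.imwrite('pics/top5.png',viewer.camera("top"))
env.move_l([X,Y,128],rate=120); st('near')
print(env.move_l([X,Y,116.5],rate=12,f_stop=2.5)); st('touch')
cv2.imwrite('pics/side6.png',viewer.camera("side"))
E
python3 -c "
import cv2,numpy as np
a=cv2.imread('pics/side5.png');b=cv2.imread('pics/side6.png')
f=lambda im,x,y:cv2.resize(im[y:y+90,x:x+120],(400,300),interpolation=cv2.INTER_CUBIC)
cv2.imwrite('pics/c6.png',np.vstack([np.hstack([f(a,140,225),f(cv2.imread('pics/top5.png'),135,160)]),np.hstack([f(b,260,130),f(b,140,225)])]))"
```

```text
near 23.7 [ 567.98 -248.24  128.83] [ 0.5   0.37 -3.24] 21.52
True
touch 24.48 [ 567.44 -247.93  118.08] [-0.51  0.22  5.7 ] 21.92
```

View pics/c6.png

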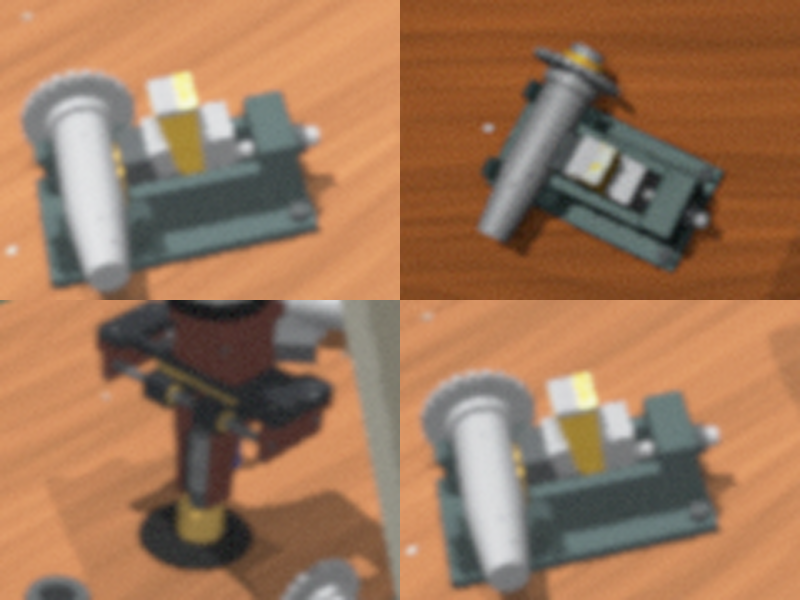

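```bash
python3 - <<'E'
from h import *
set_gripper(55); s=st('open'); p=s['tool_pos']
env.move_l([p[0],p[1],235],rate=120)
env.reach([480,-60,330],Q); env.hold(0.3); st('end')
cv2.imwrite('pics/side7.png',viewer.camera("side"));cv2.imwrite('pics/top7.png',viewer.camera("top"))
E
```

```text
open 25.23 [ 566.53 -247.54  116.96] [ 0.55 -0.04  0.22] 55.06
end 27.57 [480.24 -60.67 329.39] [-0.53 -0.31  0.04] 54.88
```

View pics/side7.png

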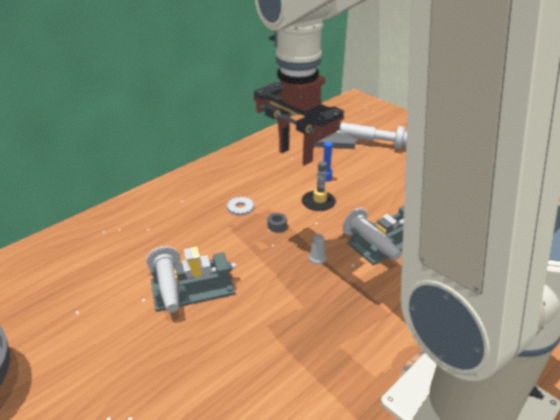

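View pics/top7.png

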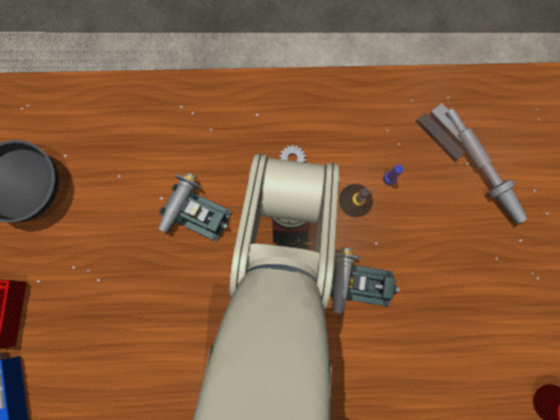

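The bar stands upright on the pad (side (320,190), top (360,198)). The wedge is down (side (193,262)), the cutter, collar and sleeve haven't moved, and the robot touches nothing.

```bash
python3 -c "
from station import workorder; print(workorder.sign_off())"
```

```text
the job is handed in; nothing more can be done
None
```

The wedge in the leftmost clamp is home. The tapping bar is standing upright on its rubber pad, and I signed the job off at about 28 s of the 54 s allowed; no verdict was reported.

- **Tapping:** I drove the wedge down in separate light taps, lifting the bar about 8 mm clear after each. It stopped with its head about 98 mm above the bench, inside the 92 to 111 mm range.
- **Last firm push:** Two more taps stopping at 20 and 22 N left it in the same place. The firm one was a slow stepped press rather than a quick tap. It reached 25.6 N and the bar moved only 0.2 mm, which I take as flex.
- **Final pictures:** The gripper was clear. The cutter, collar, sleeve and blue look-alike all looked to be where they started.
- **Not confirmed:**
  - The jaw touching the arbor cannot be seen in the pictures, so I judged it from the hard stop and the head height.
  - On the quick taps the readings were taken after each stop, at about 9 N or less, so their peak force is known only from the stop limits of 16 to 22 N.

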